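# Load a chromatography column into the leaning stand

## Robot

A 6-joint arm with a two-finger parallel gripper is mounted at the origin on the work surface. World frame = base frame: x ahead of the robot, y to its left, z up, the work surface at z = 0. Lengths are in m, angles in rad, forces in N, time in s.
With the tool pointing down it reaches from about 0.275 to 0.725 m from the base axis. Payload 15.9 kg.
Tool frame: the origin (TCP) lies between the finger pads; the fingertips stand 25 mm ahead of it and the grasp point (between the pads) lies 6 mm ahead of it; z points along the fingers, y is the line along which they close (so a half turn about z gives the same grasp; the last joint's range is limited). The gripper opens to 85 mm and grips with 20 to 120 N. Pads are 22 mm wide; open, the fingers measure 114 mm over their backs; the gripper's body (76 mm by 85 mm) begins 54 mm behind the grasp point. The pads swing forward as they close: fully open they stand 13 mm farther back than shut.
Start: joints at [-1.228, 0.213, -0.034, 1.323, 0, 1.571], TCP at [0.168, -0.471, 0.256] pointing down, gripper open.
Joint ranges: [-2.98, 2.98], [-0.74, 1.72], [-1.14, 1.35], [-2.1, 2.04], [-1.57, 1.44], [-3.14, 3.14]. Speed limits (rad/s): [1.89, 1.89, 2.39, 2.57, 3.14, 3.14].

## Interface

Orientations are given as a unit quaternion [w, x, y, z].
In Python, from workcell import * gives the robot as it stands. The module is installed in compiled form; this text tells all that it offers.
- The arm moves only by the tool arm_command, never from a script. Its argument "series" is a list of rows, each a list of 7 numbers: the finger opening in mm, from 0 to 85.4, then the shift along the tool's x, y, z in mm, then the turn, a rotation vector about the tool's x, y, z in degrees. A call has 1 to 5 rows; each row shifts and turns the commanded pose from where the row before left it, along the tool's axes as they then stand; what a row does not reach is not made up. A row lasts 1/10 s, in which the tool goes at most 50 mm and 8.59 degrees, less where a joint would pass 70% of its speed; a pose out of reach is approached as far as the arm can. A call with a gripper value outside its range is refused whole. The fingers move at their own pace and stop on an object; "grip_force" is the grip in N (left out, the last holds). Time passes only in rows, so rows that do not move let the fingers close. It gives the time, the measured TCP pose, the force, the opening and the grip force at its end, in the units of the state.
- read_state(): the state, without advancing time (a new reading comes with each control period).
- read_camera(name): name is "scene" or "top"; returns a dict with "color" (384x512x3 uint8, red, green, blue), "vertical_fov" (degrees; the focal length in pixels is half the picture's height over the tangent of half this angle, whatever the lens; pixels are square), "cx", "cy" (the principal point, pixels), "world_to_cam" (4x4, takes a point from world to camera coordinates). Camera axes: x right, y down, z forward; pixel columns grow to the right and rows downward; lengths in m; the calibration is good to about 2 mm. A picture is of the moment at which its call begins. There is no depth.
- close_job(): hands the job in; it is judged then, once.
The state is a dict: "time_s": time; "qpos": joint angles; "qd": joint speeds; "effort": joint torques, N m; "eef_pos": TCP position; "orientation": TCP orientation; "ft_force": force on the tool from outside, world axes, zero at the start; "ft_torque": the same for the moment, N m; "width": finger opening in m; "grasp_force": force on a finger pad.
Only numpy, scipy, OpenCV 4.12 (cv2) and the standard library are available. Lean on these libraries where they do the work, as an engineer would, in place of code of your own. Each camera call takes 0.05 s, during which the arm holds its last target. There are 200 camera calls.

## Task

Take the tall-headed column out of the upright rack and slide it, foot first, through both eyelets of the bracket on the leaning stand until its head sits fully home on the upper eyelet, then let go of it. Ease it in without forcing it, and leave the two short-headed columns and the other loose things on the bench where they are.

Things in the scene. Friction and masses are not known exactly. Their poses are not given: they have to be found in the camera images.
- column: the tall-headed column, polished steel, 0.13 kg: round head 18 mm in diameter, 45 mm tall, on a round stem 10 mm in diameter, 85 mm long, foot chamfered over 3 mm. Origin on its axis at the underside of the head (shoulder), z along the axis to the head. Starts upright in one of the rack's three holes, shoulder on the rack's top face
- foot (a point): centre of the foot (lower end) of the tall-headed column, 85 mm below its origin
- rack: white upright rack, fixed, 60 mm (x) by 170 mm (y), origin under its centre, its top face 112 mm above the bench; three 13 mm holes in a row along its y at -52, 0 and +52 mm, each with a steel column hanging in it by the head
- slope: sloped grey panel of the leaning stand, fixed. z: direction of the eyelets' axis, leaning 27 degrees from vertical, top towards the robot's side; x: square to the panel, away from the robot and up; y: level, across the panel. Origin: upper eyelet's top face, hole centre, with the bracket mid-rail; 127 mm above the bench. Panel face at x = -28 mm, 110 mm wide, z = -117 to 0; nothing above z = 0
- rail (a point): middle of the stand's cross rails (-24, 0, -31.5 mm in the sloped frame, same axes). An aluminium bracket is clamped on them anywhere from -15 to +15 mm along y: where is NOT reported, it must be seen or felt. Two eyelet arms, 32 mm wide (y), 8 mm thick, from x = -20 to +16 mm of the sloped frame, top faces at its z = 0 and -55 mm, each with a 12.5 mm hole at x = 0, mid-width, chamfered 1.5 mm
- stand: foot plate of the leaning stand, white, fixed, 140 by 120 mm, 10 mm thick; origin under its centre, z up; the sloped frame's origin is at (-20, 0, 127 mm) from here
- short_a: a short-headed column, a bystander: same steel and thickness (head 18 mm diameter, only 20 mm tall, stem 10 mm diameter, 75 mm long); origin on its axis at the underside of its head, z up
- short_b: a short-headed column, a bystander: same steel and thickness (head 18 mm diameter, only 20 mm tall, stem 10 mm diameter, 75 mm long); origin on its axis at the underside of its head, z up
- jar: small glass jar with a blue cap, 48 mm in diameter, 85 mm tall, a bystander; origin under its centre
- beaker: small open glass beaker, 54 mm in diameter, 75 mm tall, a bystander; origin under its centre
- amber: amber glass solvent bottle, 86 mm in diameter, 190 mm tall, a bystander; origin under its centre
- spanner: steel spanner 150 mm long lying on the bench, a bystander; x along it, handle to -x
- calculator: dark grey desk calculator 75 by 130 by 14 mm, a bystander; origin under its centre

How it is judged:
On the way:
1. the tall-headed column is drawn up out of the rack (height (world z) of foot above 0.108 m), for 0.1 s.
At the end, for the whole second after the job is handed in: The tall-headed column is released and at rest through both eyelets: shoulder within 4 mm of the upper eyelet's top face and 5 mm of the eyelets' axis plane, within the bracket's stretch of rail, foot 78 mm or more below that face, axis within 0.08 rad of the stand's lean (x of column in the frame of slope between -0.005 and 0.005 m and y of column in the frame of slope between -0.021 and 0.021 m and z of column in the frame of slope between -0.004 and 0.004 m and z of foot in the frame of slope below -0.078 m and angle between the z axis of column and the z axis of slope, either way round below 0.08 rad and linear speed of column below 0.01 m/s); the robot touches nothing.
It fails at once if a short-headed column or another loose thing on the bench is moved by more than 20 mm (distance of any of short_a, short_b, jar, beaker, amber, spanner, calculator from where it was at the start of the episode above 0.02 m).
It fails at once if the column is forced against the stand with more than 40 N (contact force between column and slope above 40 N).
It also fails if it takes over 58 s, if anything falls off the work surface, if the arm or the gripper's body presses on something with over 40 N, if the wrist force passes 120 N, or if a joint passes its speed limit or range.

## Working session

There is one attempt and no reset: what is moved stays moved. The work goes in short steps, Python scripts to look and compute and a tool call to move; the robot and the scene stay as the last step left them, time stands still between calls to the robot, and variables do not carry over. Pictures are saved under pics/ and viewed, at most 10 in all, crops included, and the job is handed in when it is done.

Besides the shell and the picture viewer there is one more tool, called after "Call:" in YAML: its name, and indented under it one key for each argument. arm_command: Moves the arm, as the interface text tells. Its arguments: {"type":"object","properties":{"series":{"type":"array"},"grip_force":{"type":"number"}},"required":["series"]}

```bash
mkdir -p pics; python3 - <<'E'
from workcell import *
import cv2,pickle
s=read_state();print(s)
d={}
for n in("scene","top"):
    c=read_camera(n);d[n]=c
    cv2.imwrite(f"pics/{n}0.png",c["color"][:,:,::-1])
    print(n,c["vertical_fov"],c["cx"],c["cy"],c["world_to_cam"].round(4).tolist() if hasattr(c["world_to_cam"],'round') else c["world_to_cam"])
pickle.dump(d,open("c0.pkl","wb"))
E
```

```text
{'time_s': 0.0, 'qpos': array([-1.22795821e+00,  2.13358788e-01, -3.50612286e-02,  1.32351241e+00,
        2.21439388e-05,  1.57081718e+00]), 'qd': array([-1.91161412e-03,  6.98154438e-05, -1.92408866e-03,  1.60492939e-03,
       -4.34175608e-05, -4.17316887e-04]), 'effort': array([-7.42214143e-04, -6.86155057e+01,  4.87123990e+01,  1.71204616e-02,
        2.46875237e-05,  5.74576717e-06]), 'eef_pos': array([ 0.16797924, -0.4705988 ,  0.25581399]), 'orientation': array([-5.61611128e-04,  9.85345315e-01,  1.70570475e-01, -8.59943798e-05]), 'ft_force': array([ 0.32750849, -0.63503551,  0.88417477]), 'ft_torque': array([-0.0108287 , -0.03688959,  0.03942456]), 'grasp_force': 0.0, 'width': 0.08521732252218542}
scene 47.33492568650826 255.6760378100805 188.35695025727625 [[-0.7732, 0.6341, -0.007, 0.494], [0.3871, 0.4632, -0.7972, -0.1342], [-0.5023, -0.6191, -0.6036, 1.6087], [0.0, 0.0, 0.0, 1.0]]
top 52.26187474512966 252.4294527948181 189.82372703185962 [[-0.0177, -0.9995, -0.027, 0.009], [-0.9981, 0.0193, -0.0583, 0.65], [0.0588, 0.0259, -0.9979, 1.0948], [0.0, 0.0, 0.0, 1.0]]
```

View pics/scene0.png

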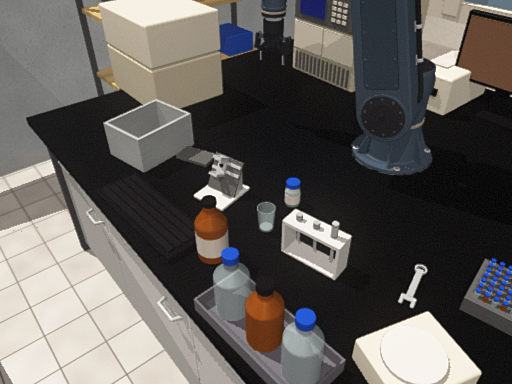

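View pics/top0.png

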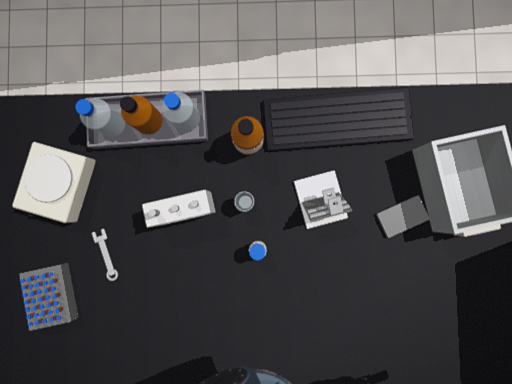

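The scene view shows the rack at about (315,240), with the tall head at its right end (335,228), and the leaning stand at (225,180). In the top view the rack is at (178,208), with the tall head probably at its left (+y) end (153,212), and the stand is at (322,200).

```bash
python3 - <<'E'
import cv2,pickle,numpy as np
d=pickle.load(open("c0.pkl","rb"))
def crop(n,x,y,w,h):
    return cv2.resize(d[n]["color"][y:y+h,x:x+w,::-1],(400,300),interpolation=cv2.INTER_CUBIC)
im=np.vstack([np.hstack([crop("top",138,180,80,60),crop("top",284,165,80,60)]),np.hstack([crop("scene",270,200,100,75),crop("scene",185,145,80,60)])])
cv2.imwrite("pics/crops.png",im)
E
```

```text
(no output)
```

View pics/crops.png

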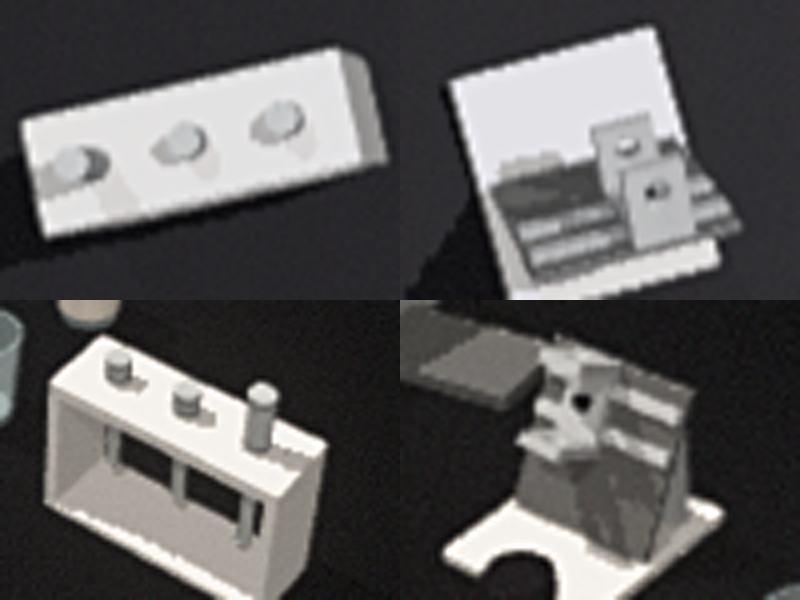

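Crops: in the rack's top view the tall head is at the left end, its top near pixel (152,212). The stand's plate is clear, and the bracket sits towards −y with the upper hole near (335,202). Next I'll convert these to metric positions.

```bash
cat > h.py <<'E'
import numpy as np,cv2,pickle
from scipy.spatial.transform import Rotation as Rn
def cam(c):
    W=np.array(c["world_to_cam"]);f=192/np.tan(np.radians(c["vertical_fov"])/2);return W,f
def proj(c,P):
    W,f=cam(c);q=np.atleast_2d(P)@W[:3,:3].T+W[:3,3];return np.c_[c["cx"]+f*q[:,0]/q[:,2],c["cy"]+f*q[:,1]/q[:,2]]
def ray(c,uv):
    W,f=cam(c);uv=np.atleast_2d(uv).astype(float)
    d=np.c_[(uv[:,0]-c["cx"])/f,(uv[:,1]-c["cy"])/f,np.ones(len(uv))]@W[:3,:3]
    return -W[:3,:3].T@W[:3,3],d
def onz(c,uv,z):
    o,d=ray(c,uv);return o+d*((z-o[2])/d[:,2])[:,None]
def tri(c1,u1,c2,u2):
    A=[];b=[]
    for c,u in((c1,u1),(c2,u2)):
        o,d=ray(c,u);d=d[0]/np.linalg.norm(d[0]);M=np.eye(3)-np.outer(d,d);A.append(M);b.append(M@o)
    A=np.vstack(A);b=np.hstack(b);x=np.linalg.lstsq(A,b,rcond=None)[0];return x,np.linalg.norm(A@x-b)
def slopeframe(sx,sy,psi):
    Rz=Rn.from_euler('z',psi).as_matrix();R=Rz@Rn.from_euler('y',-27,degrees=True).as_matrix()
    return np.array([sx,sy,0])+Rz@[-.02,0,.127],R
E
python3 - <<'E'
from h import *
d=pickle.load(open("c0.pkl","rb"));t=d["top"];s=d["scene"]
g=cv2.cvtColor(t["color"],cv2.COLOR_RGB2GRAY)
print("campos",ray(t,[[0,0]])[0],ray(s,[[0,0]])[0])
def rect(box,thr,z):
    x,y,w,h=box;S=8
    G=cv2.resize(g[y:y+h,x:x+w],None,fx=S,fy=S,interpolation=cv2.INTER_CUBIC)
    cs,_=cv2.findContours((G>thr).astype(np.uint8),cv2.RETR_EXTERNAL,cv2.CHAIN_APPROX_NONE)
    c=max(cs,key=cv2.contourArea)[:,0]; uv=(c+.5)/S-.5+[x,y]
    P=onz(t,uv,z)[:,:2].astype(np.float32)*1000
    r=cv2.minAreaRect(P);print(thr,r,cv2.boxPoints(r).round(1).tolist());return r
for th in(110,150,180): rect((138,180,80,60),th,.112)
for th in(130,170,200): rect((284,165,80,60),th,.01)
E
```

```text
campos [ 0.5845048  -0.03194706  1.13071707] [1.24195051 0.74496828 0.86749082]
110 ((601.2684326171875, 189.76956176757812), (66.28496551513672, 185.08892822265625), 11.860036849975586) [[549.7999877929688, 273.5], [587.9000244140625, 92.4000015258789], [652.7000122070312, 106.0], [614.7000122070312, 287.1000061035156]]
150 ((600.3007202148438, 194.74623107910156), (64.37207794189453, 173.49459838867188), 11.854305267333984) [[551.0, 273.0], [586.5999755859375, 103.19999694824219], [649.5999755859375, 116.5], [614.0, 286.29998779296875]]
180 ((600.450927734375, 195.389892578125), (62.36533737182617, 170.99705505371094), 11.887029647827148) [[552.2999877929688, 272.6000061035156], [587.5, 105.30000305175781], [648.5999755859375, 118.0999984741211], [613.4000244140625, 285.5]]
130 ((622.0635986328125, -202.543212890625), (143.5340576171875, 134.20672607421875), 14.297744750976562) [[535.9000244140625, -155.1999969482422], [569.0999755859375, -285.29998779296875], [708.2000122070312, -249.8000030517578], [675.0, -119.80000305175781]]
170 ((622.1339721679688, -202.3338623046875), (141.22389221191406, 132.0222625732422), 14.176836967468262) [[537.5, -155.60000610351562], [569.7999877929688, -283.6000061035156], [706.7999877929688, -249.0], [674.4000244140625, -121.0]]
200 ((655.7305908203125, -187.8193817138672), (67.8071517944336, 118.9258804321289), 13.663867950439453) [[608.7000122070312, -138.0], [636.7999877929688, -253.60000610351562], [702.7000122070312, -237.60000610351562], [674.5999755859375, -122.0]]
```

```bash
python3 - <<'E'
from h import *
d=pickle.load(open("c0.pkl","rb"));t=d["top"];s=d["scene"]
psi=np.radians(13.66);o,R=slopeframe(.6201,-.1962,psi)
print("slope",o)
def crop(n,uv): 
    ox,oy,k,X,Y={"top":(284,165,5,400,0),"scene":(185,145,5,400,300)}[n]
    return ((uv-[ox,oy]+.5)*k-.5+[X,Y]).round(0).tolist()
for y in(-.010,-.015):
    print("y",y)
    for z in (0,-.055):
        P=[[-.020,y+.016,z],[.016,y+.016,z],[.016,y-.016,z],[-.020,y-.016,z],[0,y,z]]
        P=np.array(P)@R.T+o
        print(z,"top",crop("top",proj(t,P)),"scene",crop("scene",proj(s,P)))
# overlays
im={n:cv2.resize(d[n]["color"][b[1]:b[1]+45,b[0]:b[0]+b[2],::-1],None,fx=10,fy=10,interpolation=cv2.INTER_CUBIC) for n,b in {"top":(320,180,40),"scene":(205,148,40)}.items()}
cv2.imwrite("pics/ey.png",np.hstack([im["top"],im["scene"]]))
# column head
c=[.5897,.2462]
for z in(.112,.157): print("col",z,proj(t,[*c,z]),proj(s,[*c,z]))
E
```

```text
slope [ 0.60066572 -0.2009232   0.127     ]
y -0.01
0 top [[623.0, 240.0], [611.0, 178.0], [672.0, 162.0], [683.0, 224.0], [647.0, 198.0]] scene [[622.0, 366.0], [587.0, 367.0], [548.0, 350.0], [583.0, 350.0], [583.0, 358.0]]
-0.055 top [[595.0, 195.0], [584.0, 136.0], [642.0, 121.0], [653.0, 180.0], [618.0, 155.0]] scene [[600.0, 449.0], [565.0, 451.0], [527.0, 434.0], [562.0, 432.0], [562.0, 442.0]]
y -0.015
0 top [[632.0, 237.0], [621.0, 176.0], [682.0, 160.0], [692.0, 221.0], [656.0, 195.0]] scene [[616.0, 364.0], [581.0, 364.0], [542.0, 348.0], [577.0, 347.0], [577.0, 356.0]]
-0.055 top [[604.0, 193.0], [593.0, 134.0], [651.0, 118.0], [662.0, 178.0], [627.0, 152.0]] scene [[594.0, 446.0], [559.0, 449.0], [521.0, 431.0], [556.0, 429.0], [556.0, 439.0]]
col 0.112 [[156.65775316 212.60144922]] [[333.196589   235.99290632]]
col 0.157 [[151.78023812 212.59691388]] [[335.04448473 222.4550014 ]]
```

View pics/ey.png

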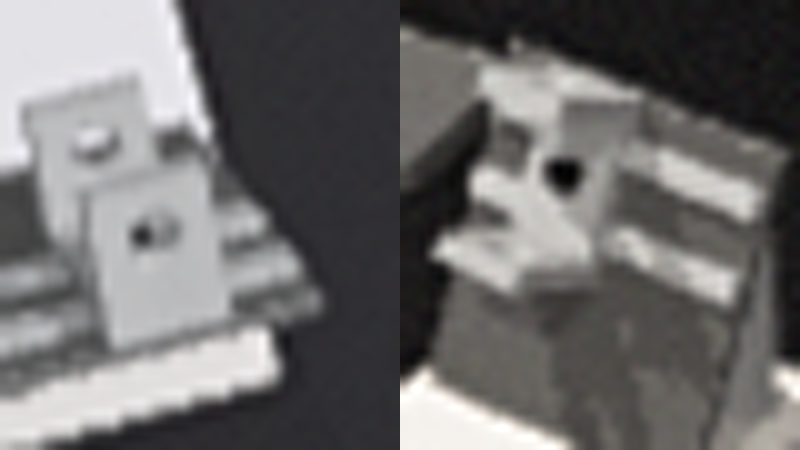

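The hole shows at about (335.2,202.6) in the top view, which puts the bracket at about y = −15 in the slope frame. The scene view agrees. I'll write a small move planner next and plan the transit to the rack.

```bash
cat >> h.py <<'E'
def rot(q): return Rn.from_quat([q[1],q[2],q[3],q[0]])
def plan(p,r,P,Rt,n):
    "n rows (x,y,z mm, rotvec deg) taking pose p,r to P,Rt; rounded to .5 mm / .1 deg with carry-over"
    for k in range(n):
        f=1/(n-k)
        sh=np.round(r.inv().apply((P-p)*f)*2000)/2; tv=np.round(np.degrees((r.inv()*Rt).as_rotvec()*f),1)
        print([*(sh+0.).tolist(),*(tv+0.).tolist()]); p=p+r.apply(sh/1000); r=r*Rn.from_rotvec(tv,degrees=True)
def down(yaw): # tool pointing down, tool x at yaw (deg)
    return Rn.from_euler('z',yaw,degrees=True)*Rn.from_euler('x',180,degrees=True)
E
python3 - <<'E'
from h import *
from workcell import *
s=read_state()
plan(s["eef_pos"],rot(s["orientation"]),np.array([.590,.246,.235]),down(101.9),20)
d=pickle.load(open("c0.pkl","rb"));t=d["top"]
print(onz(t,[335.15,202.65],.1265),onz(t,[152,211.8],.157))
print("jar",onz(t,[258,251],.085),"beaker",onz(t,[244.5,202],.075))
E
```

```text
[32.0, -26.5, 1.0, 0.0, 0.0, -4.1]
[33.5, -24.5, 1.0, 0.0, 0.0, -4.1]
[35.5, -22.0, 1.0, 0.0, 0.0, -4.1]
[37.0, -19.0, 1.0, 0.0, 0.0, -4.1]
[38.0, -16.5, 1.0, 0.0, 0.0, -4.1]
[39.0, -14.0, 1.0, 0.0, 0.0, -4.1]
[40.0, -11.0, 1.0, 0.0, 0.0, -4.1]
[41.0, -8.0, 1.0, 0.0, 0.0, -4.1]
[41.5, -5.0, 1.0, 0.0, 0.0, -4.1]
[41.5, -2.0, 1.0, 0.0, 0.0, -4.1]
[41.5, 1.0, 1.0, 0.0, 0.0, -4.1]
[41.5, 4.0, 1.0, 0.0, 0.0, -4.1]
[41.0, 6.5, 1.0, 0.0, 0.0, -4.1]
[40.5, 9.5, 1.0, 0.0, 0.0, -4.1]
[39.5, 12.5, 1.0, 0.0, 0.0, -4.1]
[38.5, 15.5, 1.5, 0.0, 0.0, -4.2]
[37.5, 18.0, 1.0, 0.0, 0.0, -4.1]
[36.0, 20.5, 1.5, 0.0, 0.0, -4.2]
[34.5, 23.5, 1.0, 0.0, 0.0, -4.1]
[33.0, 26.0, 1.5, 0.0, -0.1, -4.2]
[[ 0.60683597 -0.21641131  0.1265    ]] [[0.59168104 0.24564092 0.157     ]]
jar [[ 0.48335741 -0.01669714  0.085     ]] beaker [[0.61422287 0.01744866 0.075     ]]
```

Call:
arm_command:
  series:
    - [60, 32, -26.5, 1, 0, 0, -4.1]
    - [60, 33.5, -24.5, 1, 0, 0, -4.1]
    - [60, 35.5, -22, 1, 0, 0, -4.1]
    - [60, 37, -19, 1, 0, 0, -4.1]
    - [60, 38, -16.5, 1, 0, 0, -4.1]

```text
time_s: 0.6
eef_pos: [0.2739, -0.2903, 0.2511]
orientation: [-0.0, 0.939, 0.344, -0.0]
ft_force: [0.7, -1.2, -0.6]
width: 0.06
grasp_force: 0.0
```

Call:
arm_command:
  series:
    - [60, 39, -14, 1, 0, 0, -4.1]
    - [60, 40, -11, 1, 0, 0, -4.1]
    - [60, 41, -8, 1, 0, 0, -4.1]
    - [60, 41.5, -5, 1, 0, 0, -4.1]
    - [60, 41.5, -2, 1, 0, 0, -4.1]

```text
time_s: 1.1
eef_pos: [0.3796, -0.1109, 0.2462]
orientation: [0.0, 0.862, 0.506, -0.0]
ft_force: [1.1, -1.0, 0.5]
width: 0.0601
grasp_force: 0.0
```

Call:
arm_command:
  series:
    - [60, 41.5, 1, 1, 0, 0, -4.1]
    - [60, 41.5, 4, 1, 0, 0, -4.1]
    - [60, 41, 6.5, 1, 0, 0, -4.1]
    - [60, 40.5, 9.5, 1, 0, 0, -4.1]
    - [60, 39.5, 12.5, 1, 0, 0, -4.1]

```text
time_s: 1.6
eef_pos: [0.485, 0.0682, 0.2411]
orientation: [-0.0, 0.759, 0.652, -0.0]
ft_force: [0.3, -0.7, 0.7]
width: 0.06
grasp_force: 0.0
```

Call:
arm_command:
  series:
    - [60, 38.5, 15.5, 1.5, 0, 0, -4.2]
    - [60, 37.5, 18, 1, 0, 0, -4.1]
    - [60, 36, 20.5, 1.5, 0, 0, -4.2]
    - [60, 34.5, 23.5, 1, 0, 0, -4.1]
    - [60, 33, 26, 1.5, 0, -0.1, -4.2]

```text
time_s: 2.1
eef_pos: [0.5907, 0.2475, 0.2344]
orientation: [0.001, 0.629, 0.778, -0.001]
ft_force: [1.0, -1.5, 0.7]
width: 0.0601
grasp_force: 0.0
```

```bash
python3 - <<'E'
from h import *
from workcell import *
s=read_state();p=s["eef_pos"];r=rot(s["orientation"]);print(s["time_s"],p,r.as_matrix().round(3),s["width"],s["qpos"].round(2))
plan(p,r,np.array([.5905,.246,.144]),down(101.9),5)
E
```

```text
2.1 [0.59066773 0.24745899 0.23435735] [[-0.21   0.978 -0.   ]
 [ 0.978  0.21  -0.002]
 [-0.002 -0.001 -1.   ]] 0.06007917887799059 [ 0.4   0.52  0.35  1.4  -0.    1.76]
[0.0, 0.0, 18.0, 0.0, 0.0, 0.0]
[-0.5, 0.0, 18.0, 0.0, 0.0, 0.1]
[0.0, 0.0, 18.0, 0.0, 0.0, 0.0]
[-0.5, 0.0, 18.0, 0.0, 0.1, 0.1]
[-0.5, -0.5, 18.5, 0.0, 0.0, 0.0]
```

Call:
arm_command:
  series:
    - [60, -0.5, 0, 18, 0, 0, 0]
    - [60, -0.5, 0, 18, 0, 0, 0]
    - [60, 0, 0, 18, 0, 0, 0]
    - [60, -0.5, 0, 18, 0, 0, 0]
    - [60, 0, 0, 18.5, 0, 0, 0]
  grip_force: 30

```text
time_s: 2.6
eef_pos: [0.5903, 0.2442, 0.1432]
orientation: [0.0, 0.63, 0.777, -0.001]
ft_force: [0.4, -0.3, 0.9]
width: 0.0596
grasp_force: 0.0
```

Call:
arm_command:
  series:
    - [30, 0, 0, 0, 0, 0, 0]
    - [25, 0, 0, 0, 0, 0, 0]
    - [10, 0, 0, 0, 0, 0, 0]
    - [10, 0, 0, 0, 0, 0, 0]
    - [10, 0, 0, 0, 0, 0, 0]
  grip_force: 30

```text
time_s: 3.1
eef_pos: [0.591, 0.2445, 0.1454]
orientation: [0.001, 0.63, 0.777, 0.0]
ft_force: [-0.8, -0.3, 6.6]
width: 0.0162
grasp_force: 29.8
```

Call:
arm_command:
  series:
    - [10, 0, 0, -10, 0, 0, 0]
    - [10, 0, 0, -20, 0, 0, 0]
    - [10, 0, 0, -30, 0, 0, 0]
    - [10, 0, 0, -35, 0, 0, 0]
    - [10, 0, 0, -15, 0, 0, 0]

```text
time_s: 3.6
eef_pos: [0.5911, 0.2447, 0.2584]
orientation: [0.002, 0.63, 0.777, 0.001]
ft_force: [0.2, 0.4, -0.7]
width: 0.0161
grasp_force: 29.5
```

```bash
python3 - <<'E'
from h import *
from workcell import *
d={n:read_camera(n) for n in("scene","top")};pickle.dump(d,open("c1.pkl","wb"))
s=read_state();print(s["eef_pos"],s["width"],s["ft_force"],s["grasp_force"])
a=[]
for n in("scene","top"):
    u=proj(d[n],s["eef_pos"]-[0,0,.06])[0].astype(int);print(n,u,proj(d[n],s["eef_pos"]))
    x,y=u[0]-40,u[1]-50
    a.append(cv2.resize(d[n]["color"][y:y+100,x:x+80,::-1],(400,500),interpolation=cv2.INTER_CUBIC))
cv2.imwrite("pics/grasp.png",np.hstack(a))
E
```

```text
[0.59142056 0.24483944 0.25733985] 0.016077460851815266 [-0.24762714 -0.26291033 -1.60254435] 29.48267161846161
scene [335 209] [[338.57026646 189.64832559]]
top [147 211] [[139.71039675 211.80721479]]
```

View pics/grasp.png

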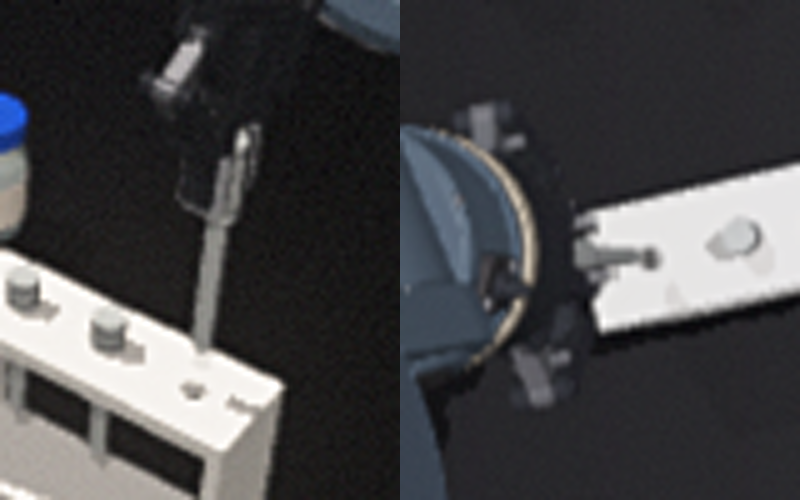

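```bash
python3 - <<'E'
from h import *
from workcell import *
d=pickle.load(open("c1.pkl","rb"));t=d["top"];s=d["scene"];st=read_state()
x,e=tri(s,[335.2,228.6],t,[156.6,212.2]);print("foot",x,e)
p=st["eef_pos"];r=rot(st["orientation"])
print("in tool",r.inv().apply(x-p)*1000)
for z in(.125,.140,.155,.18,.21,.225):
    P=[p[0],p[1],z];print(z,"scene crop",((proj(s,P)[0]-[295,159]+.4)*5).round(0),"top crop",((proj(t,P)[0]-[107,161]+.4)*5+[400,0]).round(0))
E
```

```text
foot [0.587935   0.24325903 0.13329533] 0.005321982413989148
in tool [ -0.70729117  -4.25986786 124.02839074]
0.125 scene crop [191. 368.] top crop [646. 257.]
0.14 scene crop [194. 345.] top crop [638. 257.]
0.155 scene crop [197. 322.] top crop [630. 257.]
0.18 scene crop [203. 283.] top crop [615. 256.]
0.21 scene crop [209. 235.] top crop [597. 256.]
0.225 scene crop [212. 210.] top crop [587. 256.]
```

```bash
python3 - <<'E'
from h import *
from workcell import *
s=read_state();p=s["eef_pos"];r=rot(s["orientation"])
o,R=slopeframe(.6201,-.1962,np.radians(13.66))
hole=np.array([.606,-.2163,.127]);Rt=Rn.from_matrix(np.c_[R[:,1],R[:,0],-R[:,2]])
print(R[:,2]); A=hole+R[:,2]*.1434; print(A)
plan(p+[0,0,.05],r,A+[0,0,.04],Rt,18)
E
```

```text
[-0.44114903 -0.10721431  0.89100652]
[ 0.54273923 -0.23167453  0.25477034]
[-25.5, -8.0, 0.5, -1.5, 0.0, -0.1]
[-25.5, -8.0, 0.5, -1.5, 0.0, -0.1]
[-25.5, -8.5, 0.5, -1.5, 0.0, -0.1]
[-25.5, -8.5, 0.0, -1.5, 0.0, -0.1]
[-25.0, -8.5, 0.0, -1.5, 0.0, -0.1]
[-25.0, -8.5, -0.5, -1.5, 0.0, -0.1]
[-25.0, -8.5, -0.5, -1.5, 0.0, -0.1]
[-25.0, -8.5, -1.0, -1.5, 0.0, -0.1]
[-25.5, -8.5, -1.0, -1.5, 0.0, -0.1]
[-25.0, -8.5, -1.5, -1.5, 0.0, -0.1]
[-25.0, -8.5, -1.5, -1.5, 0.1, -0.1]
[-25.0, -8.5, -1.5, -1.5, 0.0, -0.1]
[-25.5, -8.5, -2.0, -1.5, 0.1, -0.1]
[-25.0, -8.5, -2.0, -1.5, 0.0, -0.1]
[-25.0, -8.0, -2.5, -1.4, 0.1, -0.1]
[-25.5, -8.0, -3.0, -1.5, 0.0, 0.0]
[-25.0, -8.5, -3.0, -1.4, 0.1, -0.1]
[-25.5, -8.0, -3.0, -1.5, 0.0, 0.0]
```

Call:
arm_command:
  series:
    - [10, 0, 0, -25, 0, 0, 0]
    - [10, 0, 0, -25, 0, 0, 0]
    - [10, -25.5, -8, 0.5, -1.5, 0, -0.1]
    - [10, -25.5, -8, 0.5, -1.5, 0, -0.1]
    - [10, -25.5, -8.5, 0.5, -1.5, 0, -0.1]
  grip_force: 40

```text
time_s: 4.2
eef_pos: [0.5822, 0.1638, 0.3011]
orientation: [0.025, 0.627, 0.778, 0.03]
ft_force: [0.4, -0.5, -0.9]
width: 0.0161
grasp_force: 39.4
```

Call:
arm_command:
  series:
    - [10, -25.5, -8.5, 0, -1.5, 0, -0.1]
    - [10, -25, -8.5, 0, -1.5, 0, -0.1]
    - [10, -25, -8.5, -0.5, -1.5, 0, -0.1]
    - [10, -25, -8.5, -0.5, -1.5, 0, -0.1]
    - [10, -25, -8.5, -1, -1.5, 0, -0.1]

```text
time_s: 4.7
eef_pos: [0.5674, 0.0319, 0.2979]
orientation: [0.066, 0.621, 0.777, 0.08]
ft_force: [0.9, -0.1, -1.4]
width: 0.0156
grasp_force: 39.4
```

Call:
arm_command:
  series:
    - [10, -25.5, -8.5, -1, -1.5, 0, -0.1]
    - [10, -25, -8.5, -1.5, -1.5, 0, -0.1]
    - [10, -25, -8.5, -1.5, -1.5, 0.1, -0.1]
    - [10, -25, -8.5, -1.5, -1.5, 0, -0.1]
    - [10, -25.5, -8.5, -2, -1.5, 0.1, -0.1]

```text
time_s: 5.2
eef_pos: [0.5536, -0.1003, 0.2946]
orientation: [0.106, 0.611, 0.773, 0.132]
ft_force: [0.1, -0.3, -0.9]
width: 0.0159
grasp_force: 39.4
```

Call:
arm_command:
  series:
    - [10, -25, -8.5, -2, -1.5, 0, -0.1]
    - [10, -25, -8, -2.5, -1.4, 0.1, -0.1]
    - [10, -25.5, -8, -3, -1.5, 0, 0]
    - [10, -25, -8.5, -3, -1.4, 0.1, -0.1]
    - [10, -25.5, -8, -3, -1.5, 0, 0]

```text
time_s: 5.7
eef_pos: [0.5411, -0.2329, 0.2917]
orientation: [0.143, 0.601, 0.765, 0.182]
ft_force: [0.7, -0.3, -0.5]
width: 0.0159
grasp_force: 39.3
```

```bash
python3 - <<'E'
from h import *
from workcell import *
s=read_state();p=s["eef_pos"];r=rot(s["orientation"])
o,R=slopeframe(.6201,-.1962,np.radians(13.66))
hole=np.array([.606,-.2163,.127]);Rt=Rn.from_matrix(np.c_[R[:,1],R[:,0],-R[:,2]])
print(s["time_s"],p,s["qpos"].round(2),s["width"],s["grasp_force"])
plan(p,r,hole+R[:,2]*.1434,Rt,4)
E
```

```text
5.7 [ 0.5410831  -0.23286361  0.29166723] [-0.57  0.1  -0.18  0.96  0.33  0.82] 0.015942120673044013 39.346017837524414
[0.0, -3.5, 8.5, -0.1, 0.0, 0.0]
[0.5, -4.0, 8.5, 0.0, 0.0, 0.0]
[0.0, -3.5, 8.5, -0.1, 0.0, 0.0]
[0.5, -4.0, 8.5, 0.0, 0.0, 0.0]
```

Call:
arm_command:
  series:
    - [10, 0, -3.5, 8.5, -0.1, 0, 0]
    - [10, 0.5, -4, 8.5, 0, 0, 0]
    - [10, 0, -3.5, 8.5, -0.1, 0, 0]
    - [10, 0.5, -4, 8.5, 0, 0, 0]
    - [10, 0, 0, 0, 0, 0, 0]
  grip_force: 30

```text
time_s: 6.2
eef_pos: [0.5431, -0.2295, 0.2538]
orientation: [0.143, 0.601, 0.765, 0.183]
ft_force: [0.4, 0.6, -1.2]
width: 0.0158
grasp_force: 39.3
```

```bash
python3 - <<'E'
from h import *
from workcell import *
d={n:read_camera(n) for n in("scene","top")};pickle.dump(d,open("c2.pkl","wb"))
s=read_state();print(s["time_s"],s["eef_pos"],rot(s["orientation"]).as_matrix()[:,2])
a=[]
for n,(x,y) in {"scene":(195,125),"top":(315,165)}.items():
    a.append(cv2.resize(d[n]["color"][y:y+60,x:x+40,::-1],(400,600),interpolation=cv2.INTER_CUBIC))
cv2.imwrite("pics/hover.png",np.hstack(a))
r=rot(s["orientation"])
for k in(.0334,.08,.1184):
    P=s["eef_pos"]+r.apply([0,0,k])
    print(k,P,"scene",((proj(d["scene"],P)[0]-[195,125]+.45)*10).round(0),"top",((proj(d["top"],P)[0]-[315,165]+.45)*10+[400,0]).round(0))
E
```

```text
6.3 [ 0.54369402 -0.23010326  0.25555847] [ 0.44096871  0.10659034 -0.89117063]
0.0334 [ 0.55842238 -0.22654314  0.22579337] scene [338. -30.] top [737. 580.]
0.08 [ 0.57897152 -0.22157603  0.18426481] scene [300. 118.] top [675. 491.]
0.1184 [ 0.59590472 -0.21748296  0.15004386] scene [269. 237.] top [629. 422.]
```

View pics/hover.png

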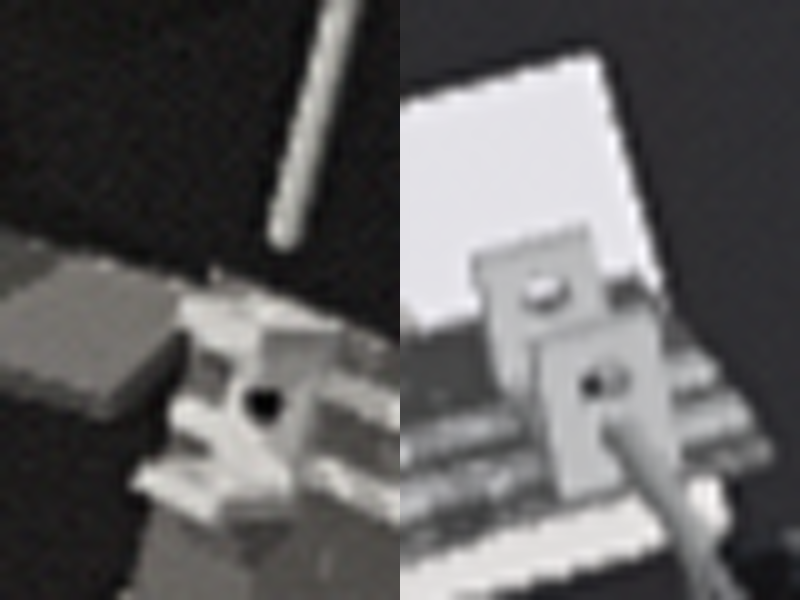

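The hover view shows the stem above the eyelet, with the foot at about (223,148) in the scene view and (336,207) in the top view. The stem is shifted by about 1.7 px in both views, so the column sits a few mm towards +y in the grip. I'll fit the centrelines numerically.

```bash
cat > ax.py <<'E'
from h import *
from workcell import *
def line(n,c,c0,rows,win):
    g=c["color"].astype(float).sum(2);b=c0["color"].astype(float).sum(2);D=np.abs(g-b) ;out=[]
    for v in rows:
        u0=win(v);us=np.arange(int(u0-5),int(u0+7));w=D[v,us].copy();w[w<40]=0
        if w.sum()>150:out.append((np.average(us,weights=np.minimum(w,200)),v))
    out=np.array(out);k=np.polyfit(out[:,1],out[:,0],1);res=out[:,0]-np.polyval(k,out[:,1]);ok=abs(res)<.5
    k=np.polyfit(out[ok,1],out[ok,0],1);print(n,len(out),ok.sum(),"rms",res[ok].std().round(2),k.round(3));return k
def axis(d,d0,p,r,vs,vt):
    f={n:[proj(d[n],p+r.apply([0.004,0,k]))[0] for k in(.04,.118)] for n in d}
    N=[];O=[]
    for n,rows in(("scene",vs),("top",vt)):
        a,b=f[n];win=lambda v:a[0]+(v-a[1])*(b[0]-a[0])/(b[1]-a[1])
        k=line(n,d[n],d0[n],rows,win)
        o,D=ray(d[n],[[np.polyval(k,rows[0]),rows[0]],[np.polyval(k,rows[-1]),rows[-1]]])
        m=np.cross(D[0],D[1]);N.append(m/np.linalg.norm(m));O.append(o)
    dr=np.cross(*N);dr/=np.linalg.norm(dr);dr*=-np.sign(dr[2])
    A=np.vstack([N,dr]);pt=np.linalg.solve(A,[N[0]@O[0],N[1]@O[1],dr@p])
    return pt,dr
E
python3 - <<'E'
from ax import *
d0=pickle.load(open("c0.pkl","rb"));d=pickle.load(open("c2.pkl","rb"));s=read_state();p=s["eef_pos"];r=rot(s["orientation"])
pt,dr=axis(d,d0,p,r,range(125,147),range(206,222))
print("axis pt in tool mm",r.inv().apply(pt-p)*1000,"dir in tool",r.inv().apply(dr))
hole=onz(d["top"],[335.35,202.75],.127)[0]
o,R=slopeframe(.6201,-.1962,np.radians(13.66))
hit=pt+dr*((hole-pt)@R[:,2])/(dr@R[:,2])
print("hole",hole,"hit",hit,"needed shift in tool mm",r.inv().apply(hole-hit)*1000)
print("hole in slope est",R.T@(hole-o)*1000, "hit in slope",R.T@(hit-o)*1000)
# foot row in scene
D=np.abs(d["scene"]["color"].astype(float).sum(2)-d0["scene"]["color"].astype(float).sum(2))
print(D[143:154,218:229].astype(int))
E
```

```text
scene 22 22 rms 0.07 [-2.5700e-01  2.6075e+02]
top 15 10 rms 0.23 [  0.696 191.527]
axis pt in tool mm [ 1.91988442 -2.99146447  0.02064668] dir in tool [0.01688566 0.0177368  0.9997001 ]
hole [ 0.60656062 -0.21681907  0.127     ] hit [ 0.60565143 -0.21065584  0.12729147] needed shift in tool mm [-6.20322332e+00 -6.45807123e-01  3.72958624e-03]
hole in slope est [  1.75902016 -16.83839077  -0.89626554] hit in slope [  2.40102737 -10.6347719   -0.89626554]
[[ 13   8   5  42  74 471 439 345  99  15   6]
 [  5  16   4  16 161 446 425 281  87  26   7]
 [  7   4   8  28 345 464 390 195  43  17   6]
 [  4   8  18  47 370 440 370 152  22  10   6]
 [  5   3  27  70 465 458 323 108  19  11   4]
 [ 11   5  12  84 463 410 296  77   2   4   4]
 [  0  16   4  20 226 299 145   8   1   8  10]
 [ 20  10  11  24  20  32   4   4  11  13  15]
 [  4   6  11  14  16   7   6   2   5   7   3]
 [ 17  16  14  15   0   6   1   4  16   6   8]
 [  4   1   0  25   1  22   0  25   3  19  14]]
```

Call:
arm_command:
  series:
    - [10, -3, 0, 0, 0, 0, 0]
    - [10, -3, -0.5, 0, 0, 0, 0]
    - [10, 0, 0, 8, 0, 0, 0]
    - [10, 0, 0, 8, 0, 0, 0]
    - [10, 0, 0, 0, 0, 0, 0]

```text
time_s: 6.8
eef_pos: [0.5515, -0.2345, 0.2396]
orientation: [0.144, 0.601, 0.764, 0.183]
ft_force: [-0.8, 0.0, -1.8]
width: 0.0161
grasp_force: 39.3
```

```bash
python3 - <<'E'
from ax import *
d={n:read_camera(n) for n in("scene","top")};pickle.dump(d,open("c3.pkl","wb"))
d0=pickle.load(open("c0.pkl","rb"));s=read_state();p=s["eef_pos"];r=rot(s["orientation"]);print(p,s["ft_force"],s["grasp_force"])
pt,dr=axis(d,d0,p,r,range(128,152),range(206,222))
print("axis pt in tool mm",r.inv().apply(pt-p)*1000,"dir in tool",r.inv().apply(dr))
hole=onz(d["top"],[335.35,202.75],.127)[0]
o,R=slopeframe(.6201,-.1962,np.radians(13.66))
hit=pt+dr*((hole-pt)@R[:,2])/(dr@R[:,2])
print("needed shift in tool mm",r.inv().apply(hole-hit)*1000, "tcp to hole",r.inv().apply(hole-p)*1000)
a=[]
for n,(x,y) in {"scene":(195,125),"top":(315,165)}.items():
    a.append(cv2.resize(d[n]["color"][y:y+60,x:x+40,::-1],(400,600),interpolation=cv2.INTER_CUBIC))
cv2.imwrite("pics/hover2.png",np.hstack(a))
E
```

```text
[ 0.55155654 -0.23465159  0.24068589] [-1.024177   -1.00273617 -1.62036658] 39.340869784355164
scene 24 24 rms 0.06 [ -0.261 259.47 ]
top 16 10 rms 0.19 [  0.827 166.814]
axis pt in tool mm [ -7.07286334 -14.69106568   4.41754359] dir in tool [0.15394068 0.21582417 0.96422103]
needed shift in tool mm [-8.17643540e+00 -1.29946724e+01  1.29739211e-02] tcp to hole [  4.39430802  -0.14548582 127.46998254]
```

View pics/hover2.png

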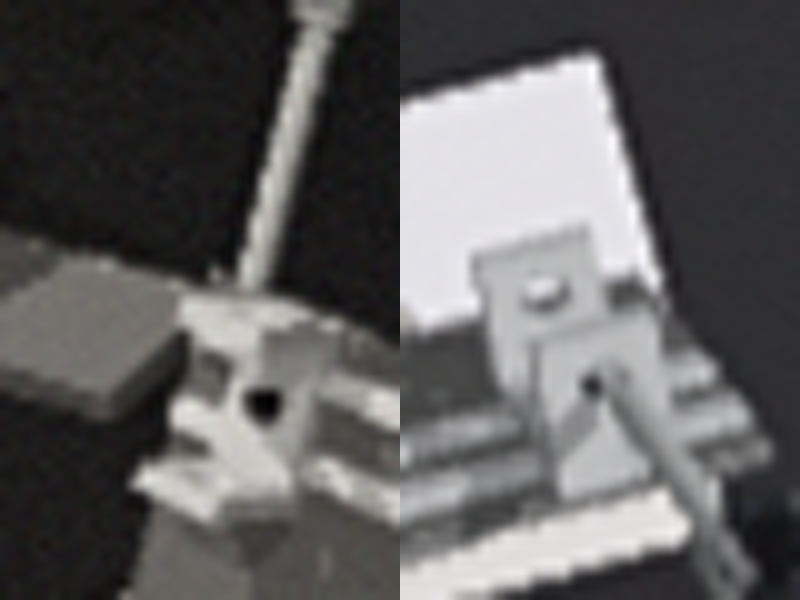

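The foot is directly above the hole in both views: top (616,392) in the crop against the hole at (607,382), with 9 mm still to go along the axis. I'll ease down and watch the force.

Call:
arm_command:
  series:
    - [10, 0, -0.5, 2, 0, 0, 0]
    - [10, 0, 0, 2, 0, 0, 0]
    - [10, 0, 0, 2, 0, 0, 0]
    - [10, 0, 0, 1.5, 0, 0, 0]
    - [10, 0, 0, 1.5, 0, 0, 0]
  grip_force: 25

```text
time_s: 7.4
eef_pos: [0.5552, -0.234, 0.2329]
orientation: [0.145, 0.601, 0.764, 0.183]
ft_force: [-1.5, 0.1, 1.8]
width: 0.0162
grasp_force: 39.6
```

Call:
arm_command:
  series:
    - [10, 0, 0, 1, 0, 0, 0]
    - [10, 0, 0, 1, 0, 0, 0]
    - [10, 0, 0, 1, 0, 0, 0]
    - [10, 0, 0, 0, 0, 0, 0]

```text
time_s: 7.8
eef_pos: [0.5563, -0.2333, 0.2298]
orientation: [0.144, 0.601, 0.764, 0.183]
ft_force: [-0.2, 3.2, -1.8]
width: 0.0161
grasp_force: 39.4
```

Call:
arm_command:
  series:
    - [10, 0.5, 0, 2, 0, 0, 0]
    - [10, 0, 0, 2, 0, 0, 0]
    - [10, 0, 0, 2, 0, 0, 0]
    - [10, 0, 0, 2, 0, 0, 0]
    - [10, 0, 0, 0, 0, 0, 0]

```text
time_s: 8.3
eef_pos: [0.5599, -0.2322, 0.2227]
orientation: [0.144, 0.601, 0.764, 0.183]
ft_force: [-1.6, 3.4, -3.1]
width: 0.016
grasp_force: 39.5
```

```bash
python3 - <<'E'
from h import *
from workcell import *
s=read_state();p=s["eef_pos"];r=rot(s["orientation"])
h=np.array([.60656,-.21682,.127])
print(s["time_s"],"force tool",r.inv().apply(s["ft_force"]).round(1),"torque tool",r.inv().apply(s["ft_torque"]).round(2),"hole in tool",r.inv().apply(h-p)*1000)
E
```

```text
8.3 force tool [ 3.7 -2.1  2.4] torque tool [ 0.86  1.   -0.01] hole in tool [  3.97013226   0.27833606 107.49156225]
```

Call:
arm_command:
  series:
    - [10, 1, -0.5, 2, 0, 0, 0]
    - [10, 0, 0, 3, 0, 0, 0]
    - [10, 0, 0, 3, 0, 0, 0]
    - [10, 0, 0, 3, 0, 0, 0]
    - [10, 0, 0, 3, 0, 0, 0]

```text
time_s: 8.8
eef_pos: [0.5656, -0.2301, 0.2102]
orientation: [0.145, 0.601, 0.764, 0.183]
ft_force: [-1.9, 2.4, -0.6]
width: 0.0161
grasp_force: 39.6
```

```bash
cat > f.py <<'E'
from h import *
from workcell import *
s=read_state();p=s["eef_pos"];r=rot(s["orientation"])
h=np.array([.60656,-.21682,.127])
print(s["time_s"],"force tool",r.inv().apply(s["ft_force"]).round(1),"torque tool",r.inv().apply(s["ft_torque"]).round(2),"hole in tool",(r.inv().apply(h-p)*1000).round(2),s["grasp_force"])
E
python3 f.py
```

```text
8.8 force tool [ 2.8 -1.4 -0.1] torque tool [0.71 0.59 0.02] hole in tool [ 3.32  0.53 93.62] 39.579192996025085
```

Call:
arm_command:
  series:
    - [10, 0.5, -0.5, 4, 0, 0, 0]
    - [10, 0, 0, 4, 0, 0, 0]
    - [10, 0, 0, 4, 0, 0, 0]
    - [10, 0, 0, 4, 0, 0, 0]
    - [10, 0, 0, 4, 0, 0, 0]

```text
time_s: 9.3
eef_pos: [0.5739, -0.2275, 0.1921]
orientation: [0.145, 0.601, 0.764, 0.183]
ft_force: [0.3, 1.7, -0.8]
width: 0.0158
grasp_force: 39.4
```

```bash
python3 f.py;python3 - <<'E'
from ax import *
d={n:read_camera(n) for n in("scene","top")};pickle.dump(d,open("c4.pkl","wb"))
a=[]
for n,(x,y) in {"scene":(195,125),"top":(315,165)}.items():
    a.append(cv2.resize(d[n]["color"][y:y+60,x:x+40,::-1],(400,600),interpolation=cv2.INTER_CUBIC))
cv2.imwrite("pics/in1.png",np.hstack(a))
E
```

```text
9.3 force tool [1.6 0.3 1.1] torque tool [0.53 0.25 0.  ] hole in tool [ 2.8   0.99 73.55] 39.446606040000916
```

View pics/in1.png

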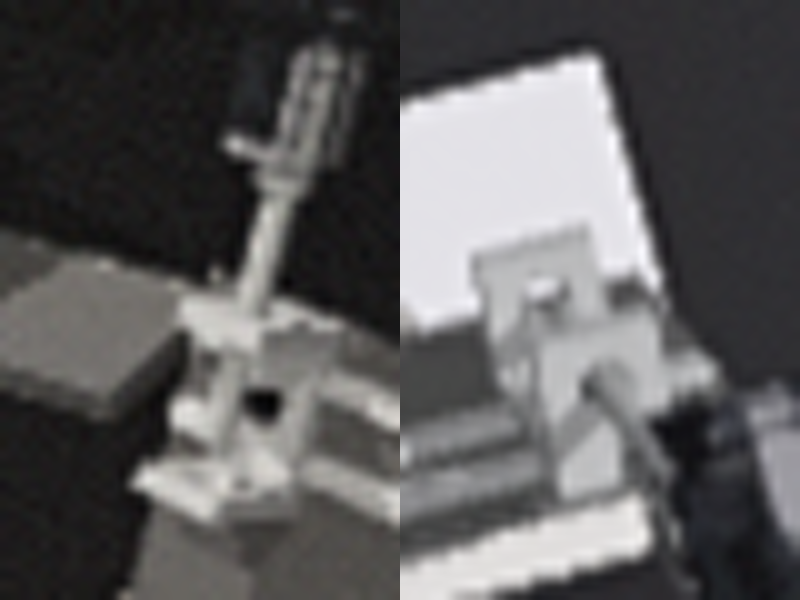

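The stem passes through the upper eyelet and its foot is about 10 mm above the lower one. The stem line points at the lower hole, near (210,481) in the crop. I'll continue slowly.

Call:
arm_command:
  series:
    - [10, 0, 0, 2, 0, 0, 0]
    - [10, 0, 0, 2, 0, 0, 0]
    - [10, 0, 0, 2, 0, 0, 0]
    - [10, 0, 0, 2, 0, 0, 0]
    - [10, 0, 0, 0, 0, 0, 0]

```text
time_s: 9.9
eef_pos: [0.5772, -0.2266, 0.185]
orientation: [0.145, 0.601, 0.764, 0.183]
ft_force: [-0.3, 1.1, -0.7]
width: 0.0159
grasp_force: 39.4
```

Call:
arm_command:
  series:
    - [10, 0, 0, 1, 0, 0, 0]
    - [10, 0, 0, 1, 0, 0, 0]
    - [10, 0, 0, 1, 0, 0, 0]
    - [10, 0, 0, 0, 0, 0, 0]

```text
time_s: 10.3
eef_pos: [0.5786, -0.2263, 0.1825]
orientation: [0.145, 0.601, 0.764, 0.183]
ft_force: [1.0, 0.9, -1.4]
width: 0.0158
grasp_force: 39.4
```

```bash
python3 f.py
```

```text
10.3 force tool [0.6 0.4 1.8] torque tool [0.55 0.17 0.  ] hole in tool [ 2.71  1.07 62.77] 39.379234313964844
```

Call:
arm_command:
  series:
    - [10, 0, 0, 1, 0, 0, 0]
    - [10, 0, 0, 1, 0, 0, 0]
    - [10, 0, 0, 1, 0, 0, 0]
    - [10, 0, 0, 1, 0, 0, 0]
    - [10, 0, 0, 0, 0, 0, 0]

```text
time_s: 10.8
eef_pos: [0.5803, -0.2259, 0.1788]
orientation: [0.145, 0.601, 0.764, 0.183]
ft_force: [-0.2, 1.4, -1.7]
width: 0.0161
grasp_force: 39.4
```

Call:
arm_command:
  series:
    - [10, 0, 0, 1, 0, 0, 0]
    - [10, 0, 0, 1, 0, 0, 0]
    - [10, 0, 0, 1, 0, 0, 0]
    - [10, 0, 0, 0, 0, 0, 0]

```text
time_s: 11.2
eef_pos: [0.5817, -0.2256, 0.1762]
orientation: [0.145, 0.601, 0.764, 0.183]
ft_force: [0.0, 0.6, -1.0]
width: 0.0155
grasp_force: 39.4
```

```bash
python3 f.py
```

```text
11.2 force tool [ 0.6 -0.3  1. ] torque tool [ 0.52  0.16 -0.  ] hole in tool [ 2.74  1.06 55.76] 39.3781453371048
```

Call:
arm_command:
  series:
    - [10, 0, 0, 2, 0, 0, 0]
    - [10, 0, 0, 2, 0, 0, 0]
    - [10, 0, 0, 2, 0, 0, 0]
    - [10, 0, 0, 2, 0, 0, 0]
    - [10, 0, 0, 0, 0, 0, 0]

```text
time_s: 11.7
eef_pos: [0.5852, -0.2247, 0.1689]
orientation: [0.144, 0.601, 0.764, 0.183]
ft_force: [0.7, 0.7, -0.4]
width: 0.0154
grasp_force: 39.4
```

Call:
arm_command:
  series:
    - [10, 0, 0, 2, 0, 0, 0]
    - [10, 0, 0, 2, 0, 0, 0]
    - [10, 0, 0, 2, 0, 0, 0]
    - [10, 0, 0, 2, 0, 0, 0]
    - [10, 0, 0, 0, 0, 0, 0]

```text
time_s: 12.2
eef_pos: [0.5887, -0.2238, 0.1617]
orientation: [0.144, 0.601, 0.764, 0.183]
ft_force: [-0.7, 0.5, -1.7]
width: 0.0163
grasp_force: 39.4
```

```bash
python3 f.py
```

```text
12.2 force tool [ 0.7 -1.2  1.3] torque tool [ 0.54  0.25 -0.06] hole in tool [ 2.64  1.17 39.59] 39.37798082828522
```

Call:
arm_command:
  series:
    - [10, 0, 0, 1, 0, 0, 0]
    - [10, 0, 0, 1, 0, 0, 0]
    - [10, 0, 0, 1, 0, 0, 0]
    - [10, 0, 0, 0, 0, 0, 0]

```text
time_s: 12.6
eef_pos: [0.5901, -0.2235, 0.1593]
orientation: [0.145, 0.601, 0.764, 0.183]
ft_force: [0.2, 0.9, -1.6]
width: 0.0158
grasp_force: 39.4
```

Call:
arm_command:
  series:
    - [10, 0, 0, 0.5, 0, 0, 0]
    - [10, 0, 0, 0.5, 0, 0, 0]
    - [10, 0, 0, 0.5, 0, 0, 0]
    - [10, 0, 0, 0, 0, 0, 0]

```text
time_s: 13.0
eef_pos: [0.5907, -0.2234, 0.158]
orientation: [0.145, 0.601, 0.764, 0.183]
ft_force: [0.5, 1.2, -1.5]
width: 0.0156
grasp_force: 39.4
```

```bash
python3 f.py
```

```text
13.0 force tool [ 1.1 -0.   1.7] torque tool [0.52 0.4  0.01] hole in tool [ 2.73  1.04 35.33] 39.41093444824219
```

Call:
arm_command:
  series:
    - [10, 0, 0, 0.5, 0, 0, 0]
    - [10, 0, 0, 0.5, 0, 0, 0]
    - [10, 0, 0, 0, 0, 0, 0]

```text
time_s: 13.3
eef_pos: [0.5912, -0.2233, 0.1571]
orientation: [0.145, 0.601, 0.764, 0.183]
ft_force: [-1.1, 1.5, -0.1]
width: 0.0158
grasp_force: 39.4
```

Call:
arm_command:
  series:
    - [10, 0, 0, 0.5, 0, 0, 0]
    - [10, 0, 0, 0.5, 0, 0, 0]
    - [10, 0, 0, 0, 0, 0, 0]

```text
time_s: 13.6
eef_pos: [0.5914, -0.2233, 0.1568]
orientation: [0.145, 0.601, 0.764, 0.183]
ft_force: [-11.5, 2.3, 10.2]
width: 0.0162
grasp_force: 41.2
```

```bash
python3 f.py
```

```text
13.6 force tool [  5.   -4.8 -13.9] torque tool [ 1.32  1.16 -0.03] hole in tool [ 2.77  0.99 33.95] 41.19118630886078
```

Contact came right where the shoulder was expected, at about 14 N, so the head is seated. I'll relieve the load, open, and retreat.

Call:
arm_command:
  series:
    - [10, 0, 0, -0.5, 0, 0, 0]
    - [30, 0, 0, 0, 0, 0, 0]
    - [40, 0, 0, 0, 0, 0, 0]
    - [45, 0, 0, 0, 0, 0, 0]
    - [45, 0, 0, 0, 0, 0, 0]

```text
time_s: 14.1
eef_pos: [0.5915, -0.2234, 0.1568]
orientation: [0.145, 0.601, 0.764, 0.183]
ft_force: [0.5, 0.5, 1.4]
width: 0.0447
grasp_force: 0.0
```

Call:
arm_command:
  series:
    - [45, 0, 0, -10, 0, 0, 0]
    - [45, 0, 0, -25, 0, 0, 0]
    - [45, 0, 0, -35, 0, 0, 0]
    - [45, 0, 0, -40, 0, 0, 0]
    - [45, 0, 0, 0, 0, 0, 0]

```text
time_s: 14.6
eef_pos: [0.543, -0.2365, 0.2608]
orientation: [0.148, 0.601, 0.764, 0.183]
ft_force: [0.8, -0.4, -0.1]
width: 0.0452
grasp_force: 0.0
```

```bash
python3 f.py;python3 - <<'E'
from ax import *
d={n:read_camera(n) for n in("scene","top")};pickle.dump(d,open("c5.pkl","wb"))
a=[]
for n,(x,y) in {"scene":(195,125),"top":(315,165)}.items():
    a.append(cv2.resize(d[n]["color"][y:y+60,x:x+40,::-1],(400,600),interpolation=cv2.INTER_CUBIC))
cv2.imwrite("pics/end.png",np.hstack(a))
E
```

```text
14.6 force tool [-0.5  0.6  0.4] torque tool [ 0.4  -0.06 -0.  ] hole in tool [  5.01  -2.28 149.35] 0.0
```

View pics/end.png

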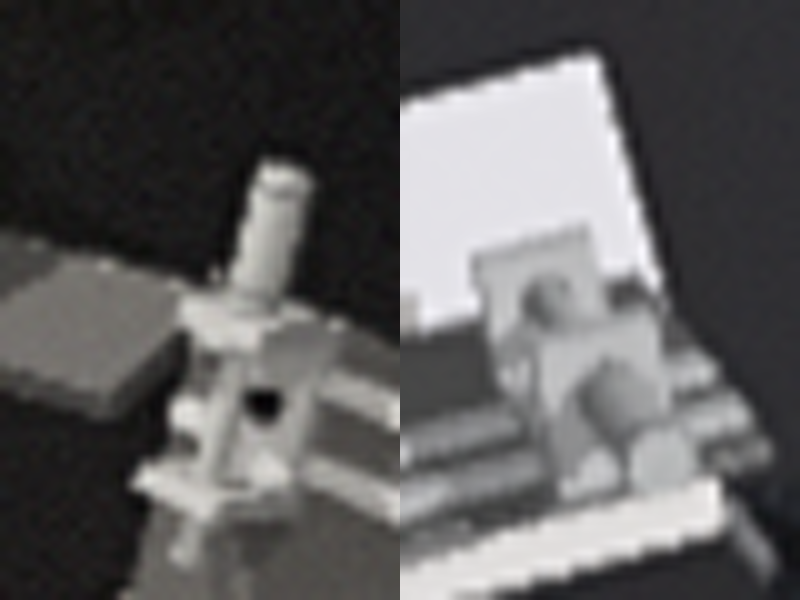

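The head sits on the upper eyelet (scene (265,300) in the crop). The stem shows between the arms, its foot projects below the lower eyelet (185,550), and the gripper is clear. Handing in.

```bash
python3 -c "
from workcell import *
print(close_job())"
```

```text
the job is handed in; nothing more can be done
None
```

The tall-headed column is through both eyelets with its head seated on the upper one, released with the gripper clear; I handed the job in at about 14.7 s, with no verdict returned.

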